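# Find the module that still has its board and push it home in the test rack

### The arm

A 6-joint arm with a two-finger parallel gripper is mounted at the origin on the work surface. World frame = base frame: x ahead of the robot, y to its left, z up, the work surface at z = 0. Lengths are in m, angles in rad, forces in N, time in s.
With the tool pointing down it reaches from about 0.4 to 0.925 m from the base axis. Payload 12.5 kg.
Tool frame: the origin (TCP) lies midway between the tips of the shut fingers; the grasp point (between the pads) lies 19 mm behind it (r.hold_point_z is the distance from the TCP to the grasp point, in m); z points along the fingers, y is the line along which they close (so a half turn about z gives the same grasp; the last joint's range is limited). The gripper opens to 95 mm and grips with 3 to 60 N. Pads are 20 mm wide; open, the fingers measure 119 mm over their backs; the gripper's body (75 mm by 180 mm) begins 59 mm behind the grasp point.
Start: joints at [-1.241, 0.491, 1.559, -0, 1.092, -0.106], TCP at [0.264, -0.567, 0.215] pointing down, gripper open.
Joint ranges: [-3.1, 3.1], [-0.84, 2.19], [0.05, 2.79], [-1.13, 4.28], [0.06, 2.93], [-2.69, 2.69]. Speed limits (rad/s): [2.22, 2.22, 2.79, 3.14, 3.14, 3.14].

### API

Orientations are given as a rotation vector (axis times angle).
In Python, from station import r, eyes, finder gives the robot as it stands. The module is installed in compiled form; this text tells all that it offers.
- The arm moves only by the tool carry_out, never from a script. Its argument "targets" is a list of rows, each an object of numbers: "x", "y", "z": the shift along the tool's x, y, z in mm; "wx", "wy", "wz": the turn, a rotation vector about the tool's x, y, z in degrees; "hand": the opening in per cent of the stroke, from 0 (shut) to 100 (fully open). In form: [{"x": .., "y": .., "z": .., "wx": .., "wy": .., "wz": .., "hand": ..}, ...]. A call has exactly 5 rows; each row is the pose to reach, as a shift and turn from the pose commanded when the call began, along the tool's axes at that moment; what a row does not reach only later rows make up. A row lasts 1/12 s, in which the tool goes at most 41.7 mm and 7.16 degrees, less where a joint would pass 70% of its speed; a pose out of reach is approached as far as the arm can. A call with a gripper value outside its range is refused whole. The fingers move at their own pace and stop on an object; "force" is the grip in N (left out, the last holds). Time passes only in rows, so rows that repeat a pose let the fingers close, or fill a call up. It gives the time, the measured TCP pose, the force, the opening and the grip force at its end, in the units of the state.
- r.get_state(): the state, without advancing time (a new reading comes with each control period).
- eyes.read_camera(name): name is "scene" or "side" or "wrist"; returns a dict with "image" (480x640x3 uint8, blue, green, red), "camera_matrix" (3x3 intrinsics, pixels), "k1" (the pictures are not rectified: a ray, as slopes to the right and down, at radius r is drawn at 1 + k1 r^2 times it, then the intrinsics apply), "cam_to_world" (4x4, takes a point from camera to world coordinates); the wrist camera has in their place "tool_from_camera" (4x4, takes a point from camera to tool coordinates, whose origin is the TCP and whose axes are the flange's). Camera axes: x right, y down, z forward; pixel columns grow to the right and rows downward; lengths in m; the calibration is good to about 2 mm. A picture is of the moment at which its call begins: read the wrist's pose just before it. There is no depth.
- r.close_job(): hands the job in; it is judged then, once.
Trained networks look in a picture, given as the dict that the camera call returned (one of the last four; its "shot" number tells which), for a name from the list of things; names that differ only in an ending like _2 or _b are one class to them, and where a whole thing is asked for, a point or a joint stands for the part that bears it (a point fixed in the world has none). Each returns a list of dicts, best first, with "p" (0 to 1); they miss things now and then, are a little off and sometimes report something else, mostly with a low value. They report only what shows in the picture. A call takes as long as a camera call. They do not tell look-alikes from the thing itself.
- finder.find_in(picture, target): "at" ([x, y, z] in m, in world coordinates, good to about 4 mm: the middle of the surface that is visible of it).
- finder.tip_of(picture, target): "at" ([x, y, z] in m, in world coordinates, good to about 4 mm: a listed point, or the origin of a listed thing).
The state is a dict: "clock": time; "q": joint angles; "qvel": joint speeds; "joint_torque": joint torques, N m; "position": TCP position; "tool_rot": TCP orientation; "contact_force": force on the tool from outside, world axes, zero at the start; "moment": the same for the moment, N m; "opening": finger opening in m; "grasp_force": force on a finger pad.
Only numpy, scipy, OpenCV 4.12 (cv2) and the standard library are available. Lean on these libraries where they do the work, as an engineer would, in place of code of your own. Each camera call takes 0.05 s, during which the arm holds its last target. There are 200 camera calls.

### The job

Three identical closed control modules wait in the three lanes of the bench test rack: one still has its heavy circuit board inside, the other two are empty shells. Find the full one by feel, nudging each no more than a couple of centimetres, and push that one along its lane under the hood, gently, until its sprung contact is pressed right in and it stops solid, then let go of it. Leave the two empty shells at the mouths of their lanes and do not disturb the other things on the bench.

Things in the scene. Friction and masses are not known exactly. Their poses are not given: they have to be found in the camera images.
- rack: Fixed grey test rack, 330 x 320 x 12 mm bed; place and yaw vary. Origin on the table under the middle lane; +x runs along the lanes in under the hood, +y left. Bed from x = -170 mm (open mouths, robot side) to +160. Lane centres y = +104, 0, -104 mm; lane floor 12 mm above the table, 96 mm wide between 8 mm walls, tops 28 mm above the table (up to the roof under the hood).
- hood: Fixed grey sheet hood; origin and axes as the rack's. Roof x = -30 to +164 mm, top 60, underside 56 mm above the table. Hidden in it each lane has a sprung contact on a solid stop of unknown depth, differing by lane: a module's front meets it at x = +30 to +80 mm, it gives 8 mm (up to 2 N), then is solid. Rear of a home module stays 2 mm or more outside. Never press a stop with over 30 N.
- module_left: Closed module in the left lane: black box, ribbed dark metal top, 120 (x) x 92 x 34 mm, ribs 3 mm more; origin under its centre, axes as the rack's. Starts with its centre at rack x = -105 to -85 mm, 2 mm play to the walls. All look alike: one is full (0.7 to 0.95 kg), two empty (0.17 to 0.24 kg). The full one takes 3 to 6.5 N to slide, an empty one 0.7 to 2 N, after a brief jolt at first touch (10 N at 15 mm/s).
- module_middle: Closed module in the middle lane: black box, ribbed dark metal top, 120 (x) x 92 x 34 mm, ribs 3 mm more; origin under its centre, axes as the rack's. Starts with its centre at rack x = -105 to -85 mm, 2 mm play to the walls. All look alike: one is full (0.7 to 0.95 kg), two empty (0.17 to 0.24 kg). The full one takes 3 to 6.5 N to slide, an empty one 0.7 to 2 N, after a brief jolt at first touch (10 N at 15 mm/s).
- module_right: Closed module in the right lane: black box, ribbed dark metal top, 120 (x) x 92 x 34 mm, ribs 3 mm more; origin under its centre, axes as the rack's. Starts with its centre at rack x = -105 to -85 mm, 2 mm play to the walls. All look alike: one is full (0.7 to 0.95 kg), two empty (0.17 to 0.24 kg). The full one takes 3 to 6.5 N to slide, an empty one 0.7 to 2 N, after a brief jolt at first touch (10 N at 15 mm/s).
- tester: Bystander: grey handheld tester lying flat, 240 x 115 x 41 mm, left of the rack; origin under its centre.
- interface_box: Bystander: black box 85 x 130 x 30 mm, right of the rack; origin under its centre.
- mug: Bystander: white mug, 80 mm across, 90 mm high, left of the rack, towards the robot; origin under its centre.
- fuse_jar: Bystander: small clear jar, 44 mm across, 45 mm high, standing on the hood's roof; origin under its centre.
- screwdriver: Bystander: screwdriver with black handle lying on the table, right of the rack; origin under its middle.
- plug_1: Bystander: small black plug shell, 40 x 22 x 18 mm, on the table in front of the wall between left and middle lane; origin under its centre.
- plug_2: Bystander: small black plug shell, 40 x 22 x 18 mm, on the table in front of the wall between middle and right lane; origin under its centre.
Things that resemble listed ones, but are neither listed nor needed, are in the scene too. What is shaped like the module_right but orange or yellow is not meant.

How it is judged:
By the outcome, as a careful person would: the job done as asked, in the order asked, and still so for the second after the job is handed in, with the robot touching nothing.
It also fails if it takes over 72 s, if anything falls off the work surface, if the arm or the gripper's body presses on something with over 40 N, if the wrist force passes 120 N, or if a joint passes its speed limit or range.

## Working session

There is one attempt and no reset: what is moved stays moved. The work goes in short steps, Python scripts to look and compute and a tool call to move; the robot and the scene stay as the last step left them, time stands still between calls to the robot, and variables do not carry over. Pictures are saved under pics/ and viewed, at most 10 in all, crops included, and the job is handed in when it is done.

Besides the shell and the picture viewer there is one more tool, called in YAML: its name, and indented under it one key for each argument. carry_out: Moves the arm, as the interface text tells. Its arguments: {"type":"object","properties":{"targets":{"type":"array"},"force":{"type":"number"}},"required":["targets"]}

```bash
mkdir -p pics
cat > h.py <<'E'
import numpy as np, cv2
from station import r, eyes, finder
from scipy.spatial.transform import Rotation as R
def proj(pic,P,T=None):
    T=pic["cam_to_world"] if T is None else T
    K=np.array(pic["camera_matrix"]);P=np.atleast_2d(P)
    c=(np.c_[P,np.ones(len(P))]@np.linalg.inv(np.array(T)).T)[:,:3]
    s=c[:,:2]/c[:,2:];s=s*(1+pic["k1"]*(s**2).sum(1,keepdims=True))
    return s@K[:2,:2].T+K[:2,2]
E
python3 - <<'E'
from h import *
s=r.get_state();print({k:np.round(v,4).tolist() for k,v in s.items()})
ims=[]
for n in("scene","side"):
    p=eyes.read_camera(n);ims.append(p["image"]);cv2.imwrite(f"pics/{n}0.png",p["image"])
    for t in("rack","hood","module_left","plug_1","mug","tester","interface_box"):
        for f in(finder.tip_of,finder.find_in):
            print(n,t,f.__name__,[(round(d["p"],2),np.round(d["at"],3).tolist()) for d in f(p,t)[:5]])
E
```

```text
{'clock': 0.0, 'q': [-1.2406, 0.4916, 1.5594, -0.0, 1.0917, -0.1056], 'qvel': [0.0003, 0.0009, 0.0004, -0.002, 0.0009, -0.0003], 'joint_torque': [-0.0006, -61.2652, -25.8184, 0.0692, 0.0482, -0.0001], 'position': [0.2638, -0.5663, 0.214], 'tool_rot': [-3.0662, -0.6789, 0.0002], 'contact_force': [0.8294, 0.7109, -0.3188], 'moment': [-0.0408, 0.0022, 0.0309], 'grasp_force': 0.0, 'opening': 0.0951}
scene rack call [(0.31, [0.436, 0.362, 0.004])]
scene rack call [(0.94, [0.566, 0.119, 0.024])]
scene hood call [(0.63, [0.644, -0.034, 0.002])]
scene hood call [(0.65, [0.725, -0.005, 0.064]), (0.6, [0.556, -0.034, 0.042])]
scene module_left call []
scene module_left call [(0.85, [0.542, 0.061, 0.045])]
scene plug_1 call [(0.65, [0.413, -0.106, -0.001]), (0.63, [0.396, -0.008, 0.002])]
scene plug_1 call [(0.57, [0.395, -0.007, 0.016]), (0.56, [0.418, -0.103, 0.013])]
scene mug call [(0.97, [0.437, 0.363, 0.004])]
scene mug call [(0.77, [0.446, 0.366, 0.055]), (0.18, [0.542, 0.06, 0.045])]
scene tester call [(0.83, [0.621, 0.402, 0.0])]
scene tester call [(0.91, [0.657, 0.407, 0.037])]
scene 
[... 324 characters left out ...]
 [0.62, 0.397, 0.002])]
side hood call [(0.71, [0.714, -0.048, 0.056]), (0.54, [0.479, -0.424, 0.02]), (0.4, [0.433, 0.34, 0.059])]
side module_left call [(0.74, [0.545, 0.058, 0.012])]
side module_left call [(0.7, [0.54, 0.052, 0.047])]
side plug_1 call [(0.66, [0.399, -0.01, -0.001]), (0.62, [0.412, -0.111, -0.002])]
side plug_1 call [(0.61, [0.392, -0.018, 0.014]), (0.44, [0.409, -0.117, 0.018])]
side mug call [(0.68, [0.432, 0.365, 0.0])]
side mug call [(0.57, [0.436, 0.339, 0.06])]
side tester call [(0.7, [0.616, 0.398, -0.001])]
side tester call [(0.82, [0.638, 0.379, 0.035])]
side interface_box call [(0.88, [0.599, -0.388, 0.0])]
side interface_box call [(0.98, [0.597, -0.404, 0.03])]
```

View pics/scene0.png

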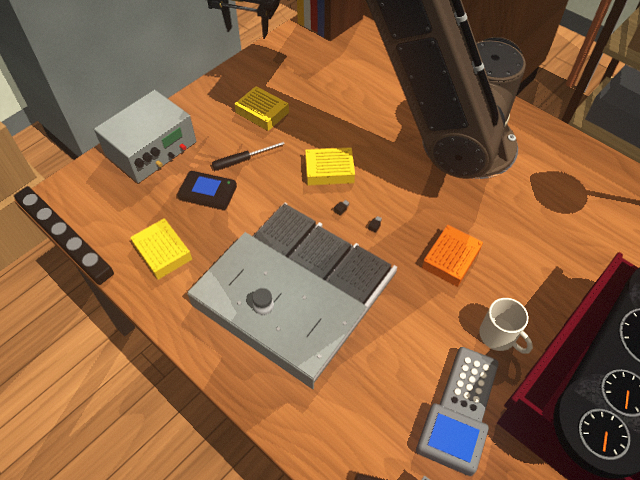

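View pics/side0.png

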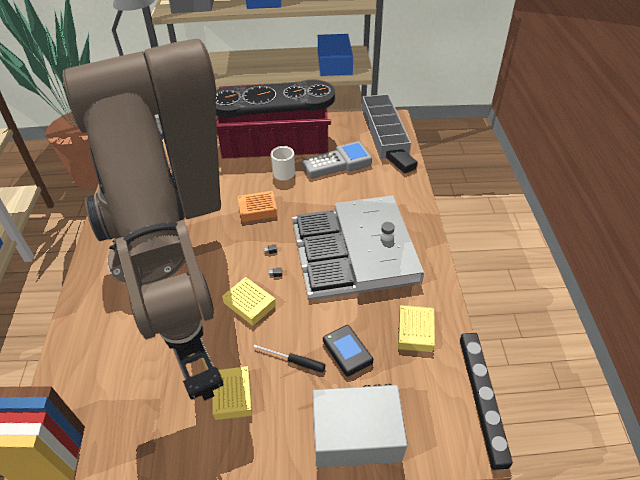

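The scene picture shows three dark ribbed modules at (287,229), (320,250) and (360,273). They are the right, middle and left modules: dark, and sitting in the rack lanes. The yellow boxes at (160,247), (330,166) and (262,107) and the orange one at (453,254) are decoys. The plugs are at (341,207) and (375,224), and the jar is on the roof at (262,300). I'll fit the rack pose and confirm it in one crop.

```bash
cat > fit.py <<'E'
from h import *
from scipy.optimize import least_squares
P={n:eyes.read_camera(n) for n in("scene","side")}
def W(q,L): 
    L=np.atleast_2d(np.array(L,float));c,s=np.cos(q[2]),np.sin(q[2])
    return np.c_[q[0]+c*L[:,0]-s*L[:,1],q[1]+s*L[:,0]+c*L[:,1],L[:,2]]
hood=[[-30,160,60],[-30,-160,60],[164,-160,60],[164,160,60]]
hood=np.array(hood)/1e3
obs={"scene":[(365,311),(245,235),(189,294),(313,378)],"side":[(336,203),(358,290),(422,277),(388,197)]}
f=lambda q:np.r_[tuple((proj(P[n],W(q,hood))-obs[n]).ravel() for n in P)]
s=least_squares(f,[.65,-.03,-.15],loss="soft_l1",f_scale=3)
print(s.x,np.round(s.fun.reshape(-1,2),1) )
q=s.x;np.save("q.npy",q)
def draw(q):
    out=[]
    for n,(x,y,w,h) in{"scene":(180,195,225,195),"side":(260,180,180,130)}.items():
        k=3.5 if n=="scene" else 4.4; 
        im=cv2.resize(P[n]["image"][y:y+h,x:x+w],None,fx=k,fy=k,interpolation=3)
        def poly(L,c):
            cv2.polylines(im,[np.int32((proj(P[n],W(q,L))-[x,y]+.5)*k)],True,c,1)
        poly(hood,(0,0,255))
        for yc in(.104,0,-.104):
            poly([[-.17,yc-.048,.012],[-.17,yc+.048,.012],[-.03,yc+.048,.012],[-.03,yc-.048,.012]],(0,255,0))
        cv2.imwrite(f"pics/{n}_crop.png",im)
draw(q)
E
python3 fit.py
```

```text
[ 0.65162389 -0.02959567  0.12913117] [[ -0.9  -5.5]
 [  1.1  -0.9]
 [ -0.    0.9]
 [ -2.4  -0.5]
 [ -1.7   0.5]
 [ -1.  -10.5]
 [  0.9  -7.7]
 [  4.5  -1.3]]
```

View pics/scene_crop.png

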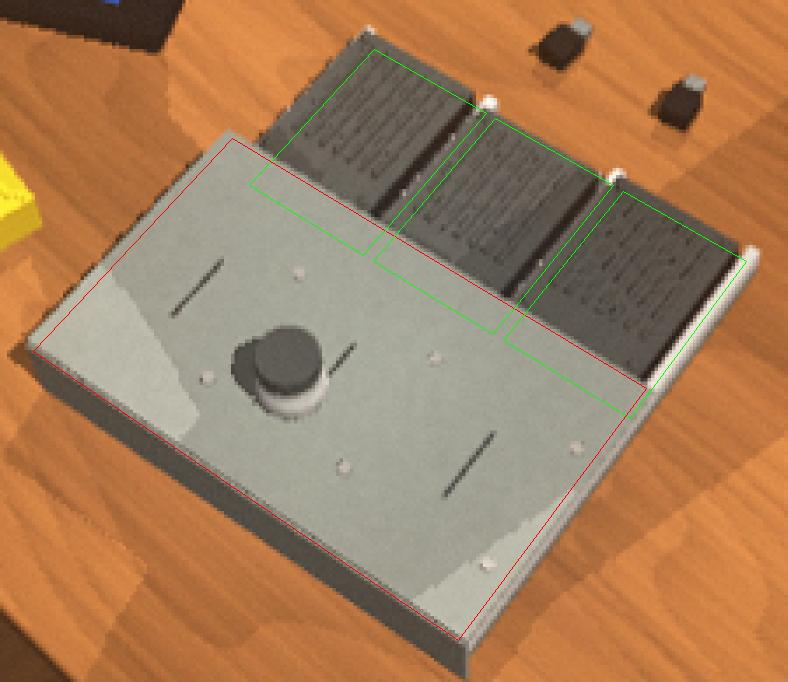

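```bash
cat > fit2.py <<'E'
exec(open("fit.py").read().split("obs=")[0])
L=np.r_[hood,np.array([[-170,156,28],[-170,52,28],[-170,-52,28],[-170,-156,28]])/1e3]
o=np.array([(648,386),(230,132),(28,345),(465,641),(752,252),(617,173),(489,102),(369,31)])/3.5+[180,195]
s=least_squares(lambda q:(proj(P["scene"],W(q,L))-o).ravel(),[.65,-.03,.13],loss="soft_l1")
q=s.x;np.save("q.npy",q);print(q,np.round(s.fun.reshape(-1,2),1).tolist())
exec("def draw"+open("fit.py").read().split("def draw")[1])
E
python3 fit2.py
```

```text
[ 0.65132526 -0.02949492  0.1283187 ] [[-0.9, 0.2], [0.5, 1.3], [1.1, 1.2], [-2.2, -0.7], [0.3, -0.7], [0.4, 0.0], [0.2, -0.5], [-0.3, -0.0]]
```

View pics/side_crop.png

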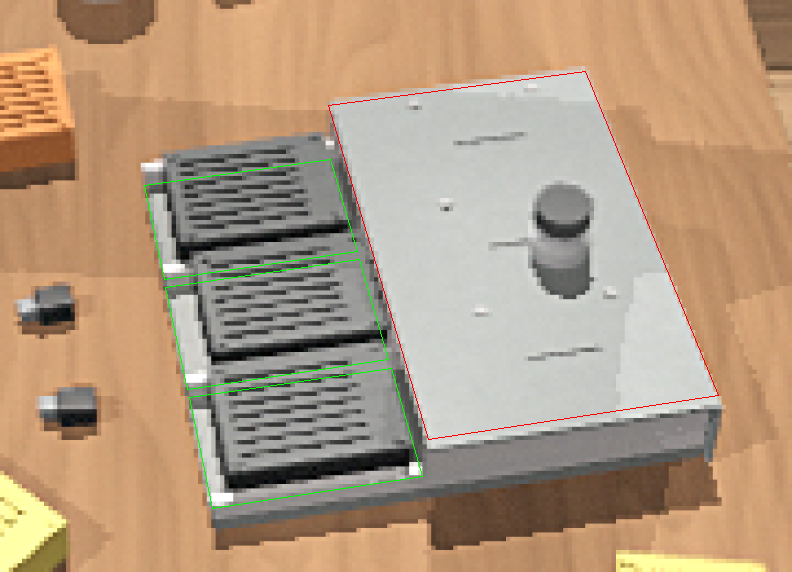

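The rack overlay fits in the side view too. Next I work out the shift to above the right lane's mouth.

```bash
cat >> h.py <<'E'
def Rk(q): 
    c,s=np.cos(q[2]),np.sin(q[2]);return np.array([[c,-s,0],[s,c,0],[0,0,1.]])
def go(x,y,z):
    "rack target mm -> shift in tool axes mm, turn deg"
    q=np.load("q.npy");s=r.get_state();T=R.from_rotvec(s["tool_rot"])
    p=Rk(q)@np.array([x,y,z])/1e3+[q[0],q[1],0]
    D=R.from_matrix(Rk(q)@np.diag([1,-1,-1.]))
    print("shift",np.round(T.inv().apply(p-s["position"])*1e3,1),"turn",np.round((T.inv()*D).as_rotvec(degrees=True),2))
def where():
    q=np.load("q.npy");s=r.get_state()
    print("t",round(s["clock"],2),"rack",np.round(Rk(q).T@(np.array(s["position"])-[q[0],q[1],0])*1e3,1),"F",np.round(Rk(q).T@s["contact_force"],2))
E
python3 -c "
from h import *
where();go(-188,-104,160)"
```

```text
t 1.7 rack [-453.  -483.1  214.6] F [-0.71  0.05  0.3 ]
shift [ 367.3 -281.1   54.6] turn [1.000e-02 0.000e+00 1.762e+01]
```

carry_out:
  targets:
    - {"x": 30,"y": -23,"wz": 4,"hand": 0}
    - {"x": 60,"y": -46,"wz": 8,"hand": 0}
    - {"x": 90,"y": -69,"wz": 12,"hand": 0}
    - {"x": 120,"y": -92,"wz": 16,"hand": 0}
    - {"x": 150,"y": -115,"wz": 17.6,"hand": 0}

```text
validation failed for argument at $.ta...
```

```bash
python3 -c "
from h import *
where();go(-188,-104,160)"
```

```text
t 1.7 rack [-453.  -483.1  214.6] F [-0.71  0.05  0.3 ]
shift [ 367.3 -281.1   54.6] turn [1.000e-02 0.000e+00 1.762e+01]
```

Probably every key has to be present in each row.

carry_out:
  targets:
    - {"x": 30,"y": -23,"z": 0,"wx": 0,"wy": 0,"wz": 4,"hand": 0}
    - {"x": 60,"y": -46,"z": 0,"wx": 0,"wy": 0,"wz": 8,"hand": 0}
    - {"x": 90,"y": -69,"z": 0,"wx": 0,"wy": 0,"wz": 12,"hand": 0}
    - {"x": 120,"y": -92,"z": 0,"wx": 0,"wy": 0,"wz": 16,"hand": 0}
    - {"x": 150,"y": -115,"z": 0,"wx": 0,"wy": 0,"wz": 17.6,"hand": 0}

```text
clock: 2.12
position: [0.3517, -0.3975, 0.2147]
tool_rot: [3.135, 0.195, 0.0]
contact_force: [1.5, -0.9, 0.1]
opening: 0.0673
grasp_force: 0.0
```

```bash
python3 -c "
from h import *
where();go(-188,-104,160)"
```

```text
t 2.12 rack [-344.2 -326.6  214.7] F [ 1.36 -1.04  0.06]
shift [ 155.3 -223.3   54.7] turn [ 0.02 -0.01 -0.24]
```

carry_out:
  targets:
    - {"x": 24,"y": -33,"z": 8,"wx": 0,"wy": 0,"wz": 0,"hand": 0}
    - {"x": 48,"y": -66,"z": 16,"wx": 0,"wy": 0,"wz": 0,"hand": 0}
    - {"x": 71,"y": -100,"z": 24,"wx": 0,"wy": 0,"wz": 0,"hand": 0}
    - {"x": 94,"y": -133,"z": 32,"wx": 0,"wy": 0,"wz": 0,"hand": 0}
    - {"x": 117,"y": -166,"z": 40,"wx": 0,"wy": 0,"wz": 0,"hand": 0}

```text
clock: 2.53
position: [0.4466, -0.2176, 0.1746]
tool_rot: [3.135, 0.202, 0.001]
contact_force: [1.6, -0.6, -1.0]
opening: 0.0338
grasp_force: 0.0
```

carry_out:
  targets:
    - {"x": 12,"y": -18,"z": 5,"wx": 0,"wy": 0,"wz": 0,"hand": 0}
    - {"x": 25,"y": -36,"z": 10,"wx": 0,"wy": 0,"wz": 0,"hand": 0}
    - {"x": 32,"y": -46,"z": 14,"wx": 0,"wy": 0,"wz": 0,"hand": 0}
    - {"x": 32,"y": -46,"z": 14,"wx": 0,"wy": 0,"wz": 0,"hand": 0}
    - {"x": 32,"y": -46,"z": 14,"wx": 0,"wy": 0,"wz": 0,"hand": 0}

```text
clock: 2.95
position: [0.4719, -0.1698, 0.1606]
tool_rot: [3.135, 0.204, -0.0]
contact_force: [0.2, -0.9, 0.4]
opening: 0.0022
grasp_force: 0.0
```

Run:
```python
from h import *
where();go(-188,-104,160)
s=r.get_state();p=eyes.read_camera("wrist")
T=np.eye(4);T[:3,:3]=R.from_rotvec(s["tool_rot"]).as_matrix();T[:3,3]=s["position"];T=T@p["tool_from_camera"]
q=np.load("q.npy");im=p["image"].copy()
print(T[:3,3])
def poly(L,c):
    W=np.array(L)/1e3@Rk(q).T+[q[0],q[1],0];cv2.polylines(im,[np.int32(proj(p,W,T))],True,c,1)
for yc in(104,0,-104): poly([[-170,yc-48,12],[-170,yc+48,12],[-30,yc+48,12],[-30,yc-48,12]],(0,255,0))
poly([[-30,160,60],[-30,-160,60],[164,-160,60],[164,160,60]],(0,0,255))
for y in(-104,0,104):
  for x in range(-170,-139,10): poly([[x,y-46,46],[x,y+46,46]],(255,x%20*20,255))
cv2.imwrite("pics/w1.png",im)
```

```text
t 2.95 rack [-195.9 -116.2  160.6] F [ 0.04 -0.95  0.42]
shift [  7.9 -12.1   0.6] turn [0.01 0.01 0.08]
[ 0.55256522 -0.15869144  0.33044968]
```

View pics/w1.png

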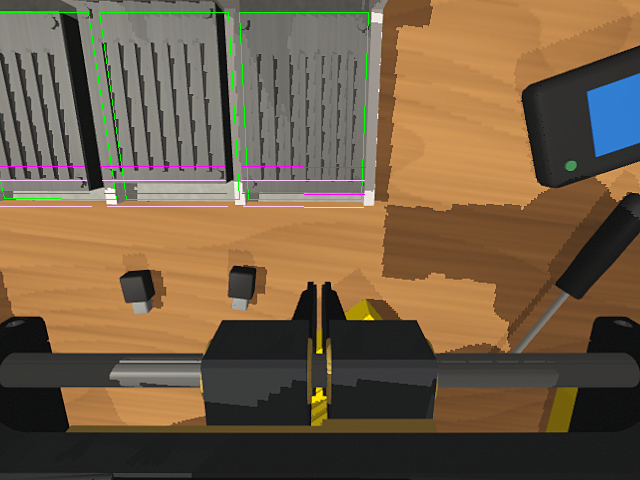

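The modules sit in their lanes with rears at about x=-163 (right), -151 (middle) and -158 mm (left); in the wrist picture those are rows ~197, 182 and 190. I descend behind the right one.

carry_out:
  targets:
    - {"x": 4,"y": -12,"z": 25,"wx": 0,"wy": 0,"wz": 0,"hand": 0}
    - {"x": 4,"y": -12,"z": 60,"wx": 0,"wy": 0,"wz": 0,"hand": 0}
    - {"x": 4,"y": -12,"z": 95,"wx": 0,"wy": 0,"wz": 0,"hand": 0}
    - {"x": 4,"y": -12,"z": 120,"wx": 0,"wy": 0,"wz": 0,"hand": 0}
    - {"x": 4,"y": -12,"z": 134,"wx": 0,"wy": 0,"wz": 0,"hand": 0}

```text
clock: 3.42
position: [0.4731, -0.1582, 0.0243]
tool_rot: [-3.134, -0.199, 0.003]
contact_force: [0.6, 0.1, 0.2]
opening: 0.0001
grasp_force: 0.0
```

carry_out:
  targets:
    - {"x": 1,"y": 0,"z": 0,"wx": 0,"wy": 0,"wz": 0,"hand": 0}
    - {"x": 2,"y": 0,"z": 0,"wx": 0,"wy": 0,"wz": 0,"hand": 0}
    - {"x": 3,"y": 0,"z": 0,"wx": 0,"wy": 0,"wz": 0,"hand": 0}
    - {"x": 4,"y": 0,"z": 0,"wx": 0,"wy": 0,"wz": 0,"hand": 0}
    - {"x": 5,"y": 0,"z": 0,"wx": 0,"wy": 0,"wz": 0,"hand": 0}

```text
clock: 3.83
position: [0.4799, -0.1571, 0.0278]
tool_rot: [3.134, 0.201, 0.003]
contact_force: [0.0, -1.5, -0.3]
opening: 0.0004
grasp_force: 0.0
```

```bash
python3 -c "
from h import *
where()"
```

```text
t 3.83 rack [-186.4 -104.6   27.8] F [-0.14 -1.46 -0.29]
```

carry_out:
  targets:
    - {"x": 1,"y": 0,"z": 0,"wx": 0,"wy": 0,"wz": 0,"hand": 0}
    - {"x": 2,"y": 0,"z": 0,"wx": 0,"wy": 0,"wz": 0,"hand": 0}
    - {"x": 3,"y": 0,"z": 0,"wx": 0,"wy": 0,"wz": 0,"hand": 0}
    - {"x": 4,"y": 0,"z": 0,"wx": 0,"wy": 0,"wz": 0,"hand": 0}
    - {"x": 5,"y": 0,"z": 0,"wx": 0,"wy": 0,"wz": 0,"hand": 0}

```text
clock: 4.25
position: [0.4843, -0.1559, 0.0267]
tool_rot: [3.135, 0.202, 0.0]
contact_force: [-0.7, -0.5, -0.4]
opening: 0.0003
grasp_force: 0.0
```

carry_out:
  targets:
    - {"x": 1,"y": 0,"z": 0,"wx": 0,"wy": 0,"wz": 0,"hand": 0}
    - {"x": 2,"y": 0,"z": 0,"wx": 0,"wy": 0,"wz": 0,"hand": 0}
    - {"x": 3,"y": 0,"z": 0,"wx": 0,"wy": 0,"wz": 0,"hand": 0}
    - {"x": 4,"y": 0,"z": 0,"wx": 0,"wy": 0,"wz": 0,"hand": 0}
    - {"x": 5,"y": 0,"z": 0,"wx": 0,"wy": 0,"wz": 0,"hand": 0}

```text
clock: 4.67
position: [0.4893, -0.1553, 0.0266]
tool_rot: [3.135, 0.202, -0.0]
contact_force: [0.5, -0.4, 0.2]
opening: 0.0
grasp_force: 0.0
```

carry_out:
  targets:
    - {"x": 1,"y": 0,"z": 0,"wx": 0,"wy": 0,"wz": 0,"hand": 0}
    - {"x": 2,"y": 0,"z": 0,"wx": 0,"wy": 0,"wz": 0,"hand": 0}
    - {"x": 3,"y": 0,"z": 0,"wx": 0,"wy": 0,"wz": 0,"hand": 0}
    - {"x": 4,"y": 0,"z": 0,"wx": 0,"wy": 0,"wz": 0,"hand": 0}
    - {"x": 5,"y": 0,"z": 0,"wx": 0,"wy": 0,"wz": 0,"hand": 0}

```text
clock: 5.08
position: [0.4942, -0.1547, 0.0266]
tool_rot: [3.135, 0.202, -0.0]
contact_force: [0.9, -0.4, 1.0]
opening: 0.0005
grasp_force: 0.0
```

carry_out:
  targets:
    - {"x": 1,"y": 0,"z": 0,"wx": 0,"wy": 0,"wz": 0,"hand": 0}
    - {"x": 2,"y": 0,"z": 0,"wx": 0,"wy": 0,"wz": 0,"hand": 0}
    - {"x": 3,"y": 0,"z": 0,"wx": 0,"wy": 0,"wz": 0,"hand": 0}
    - {"x": 4,"y": 0,"z": 0,"wx": 0,"wy": 0,"wz": 0,"hand": 0}
    - {"x": 5,"y": 0,"z": 0,"wx": 0,"wy": 0,"wz": 0,"hand": 0}

```text
clock: 5.5
position: [0.4991, -0.154, 0.0266]
tool_rot: [3.135, 0.202, -0.0]
contact_force: [-1.9, 0.1, 1.1]
opening: 0.0002
grasp_force: 0.8
```

carry_out:
  targets:
    - {"x": 1,"y": 0,"z": 0,"wx": 0,"wy": 0,"wz": 0,"hand": 0}
    - {"x": 2,"y": 0,"z": 0,"wx": 0,"wy": 0,"wz": 0,"hand": 0}
    - {"x": 3,"y": 0,"z": 0,"wx": 0,"wy": 0,"wz": 0,"hand": 0}
    - {"x": 4,"y": 0,"z": 0,"wx": 0,"wy": 0,"wz": 0,"hand": 0}
    - {"x": 5,"y": 0,"z": 0,"wx": 0,"wy": 0,"wz": 0,"hand": 0}

```text
clock: 5.92
position: [0.5041, -0.1534, 0.0266]
tool_rot: [3.135, 0.202, -0.0]
contact_force: [-1.5, 0.3, 1.0]
opening: 0.0002
grasp_force: 0.8
```

Run:
```python
from h import *
where()
s=r.get_state();p=eyes.read_camera("wrist");where()
cv2.imwrite("pics/w2.png",p["image"])
```

```text
t 5.92 rack [-161.8 -104.    26.6] F [-1.44  0.47  1.05]
t 5.97 rack [-161.6 -104.1   26.6] F [-0.21  0.28  0.11]
```

View pics/w2.png

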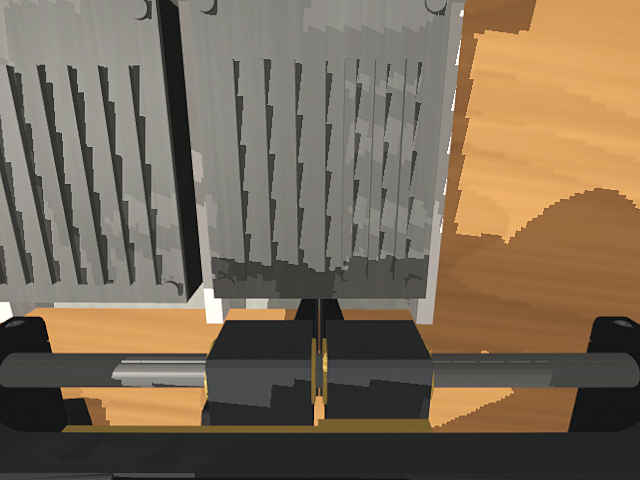

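The fingers at (318,310) are against the right module's rear, and it slid at about 1.5–1.9 N, so it is likely empty. On to the middle lane: back off, rise, shift left, descend.

carry_out:
  targets:
    - {"x": -6,"y": 0,"z": 0,"wx": 0,"wy": 0,"wz": 0,"hand": 0}
    - {"x": -16,"y": 0,"z": 0,"wx": 0,"wy": 0,"wz": 0,"hand": 0}
    - {"x": -22,"y": 0,"z": -15,"wx": 0,"wy": 0,"wz": 0,"hand": 0}
    - {"x": -22,"y": 0,"z": -40,"wx": 0,"wy": 0,"wz": 0,"hand": 0}
    - {"x": -22,"y": -10,"z": -60,"wx": 0,"wy": 0,"wz": 0,"hand": 0}

```text
clock: 6.38
position: [0.4801, -0.1473, 0.0874]
tool_rot: [-3.135, -0.2, 0.001]
contact_force: [0.4, -0.4, 0.1]
opening: 0.0004
grasp_force: 0.0
```

carry_out:
  targets:
    - {"x": 0,"y": -25,"z": 0,"wx": 0,"wy": 0,"wz": 0,"hand": 0}
    - {"x": 0,"y": -55,"z": 0,"wx": 0,"wy": 0,"wz": 0,"hand": 0}
    - {"x": 0,"y": -80,"z": 0,"wx": 0,"wy": 0,"wz": 0,"hand": 0}
    - {"x": 0,"y": -94,"z": 0,"wx": 0,"wy": 0,"wz": 0,"hand": 0}
    - {"x": 0,"y": -94,"z": 0,"wx": 0,"wy": 0,"wz": 0,"hand": 0}

```text
clock: 6.8
position: [0.4675, -0.0512, 0.0867]
tool_rot: [-3.135, -0.205, 0.001]
contact_force: [-0.9, -0.3, -0.3]
opening: 0.0003
grasp_force: 0.0
```

carry_out:
  targets:
    - {"x": 0,"y": 0,"z": 15,"wx": 0,"wy": 0,"wz": 0,"hand": 0}
    - {"x": 0,"y": 0,"z": 35,"wx": 0,"wy": 0,"wz": 0,"hand": 0}
    - {"x": 0,"y": 0,"z": 53,"wx": 0,"wy": 0,"wz": 0,"hand": 0}
    - {"x": 0,"y": 0,"z": 60,"wx": 0,"wy": 0,"wz": 0,"hand": 0}
    - {"x": 3,"y": 0,"z": 60,"wx": 0,"wy": 0,"wz": 0,"hand": 0}

```text
clock: 7.22
position: [0.4706, -0.0532, 0.0254]
tool_rot: [-3.134, -0.201, 0.005]
contact_force: [-0.2, -0.1, -0.7]
opening: 0.0005
grasp_force: 0.0
```

```bash
python3 -c "
from h import *
where();go(-170,0,26)"
```

```text
t 7.22 rack [-182.2   -0.4   25.4] F [-0.17 -0.07 -0.67]
shift [12.2 -0.4 -0.6] turn [-0.06  0.17 -0.03]
```

Middle contact is expected near x=-161. I approach 16 mm, then push slowly.

carry_out:
  targets:
    - {"x": 2,"y": 0,"z": 0,"wx": 0,"wy": 0,"wz": 0,"hand": 0}
    - {"x": 4,"y": 0,"z": 0,"wx": 0,"wy": 0,"wz": 0,"hand": 0}
    - {"x": 6,"y": 0,"z": 0,"wx": 0,"wy": 0,"wz": 0,"hand": 0}
    - {"x": 8,"y": 0,"z": 0,"wx": 0,"wy": 0,"wz": 0,"hand": 0}
    - {"x": 9,"y": 0,"z": 0,"wx": 0,"wy": 0,"wz": 0,"hand": 0}

```text
clock: 7.63
position: [0.4814, -0.0516, 0.0272]
tool_rot: [3.135, 0.202, 0.002]
contact_force: [-0.4, 0.4, 0.0]
opening: 0.0007
grasp_force: 0.0
```

carry_out:
  targets:
    - {"x": 1,"y": 0,"z": 0,"wx": 0,"wy": 0,"wz": 0,"hand": 0}
    - {"x": 2,"y": 0,"z": 0,"wx": 0,"wy": 0,"wz": 0,"hand": 0}
    - {"x": 3,"y": 0,"z": 0,"wx": 0,"wy": 0,"wz": 0,"hand": 0}
    - {"x": 4,"y": 0,"z": 0,"wx": 0,"wy": 0,"wz": 0,"hand": 0}
    - {"x": 5,"y": 0,"z": 0,"wx": 0,"wy": 0,"wz": 0,"hand": 0}

```text
clock: 8.05
position: [0.4858, -0.0509, 0.0266]
tool_rot: [3.135, 0.202, -0.0]
contact_force: [0.7, -0.1, -1.0]
opening: 0.0005
grasp_force: 0.0
```

carry_out:
  targets:
    - {"x": 1,"y": 0,"z": 0,"wx": 0,"wy": 0,"wz": 0,"hand": 0}
    - {"x": 2,"y": 0,"z": 0,"wx": 0,"wy": 0,"wz": 0,"hand": 0}
    - {"x": 3,"y": 0,"z": 0,"wx": 0,"wy": 0,"wz": 0,"hand": 0}
    - {"x": 4,"y": 0,"z": 0,"wx": 0,"wy": 0,"wz": 0,"hand": 0}
    - {"x": 5,"y": 0,"z": 0,"wx": 0,"wy": 0,"wz": 0,"hand": 0}

```text
clock: 8.47
position: [0.4904, -0.0502, 0.0266]
tool_rot: [-3.135, -0.202, 0.002]
contact_force: [-1.5, -0.2, 1.5]
opening: 0.0003
grasp_force: 1.1
```

carry_out:
  targets:
    - {"x": 1,"y": 0,"z": 0,"wx": 0,"wy": 0,"wz": 0,"hand": 0}
    - {"x": 2,"y": 0,"z": 0,"wx": 0,"wy": 0,"wz": 0,"hand": 0}
    - {"x": 3,"y": 0,"z": 0,"wx": 0,"wy": 0,"wz": 0,"hand": 0}
    - {"x": 4,"y": 0,"z": 0,"wx": 0,"wy": 0,"wz": 0,"hand": 0}
    - {"x": 5,"y": 0,"z": 0,"wx": 0,"wy": 0,"wz": 0,"hand": 0}

```text
clock: 8.88
position: [0.4958, -0.0496, 0.0266]
tool_rot: [3.135, 0.202, 0.0]
contact_force: [-0.7, -0.2, -0.1]
opening: 0.0001
grasp_force: 0.7
```

carry_out:
  targets:
    - {"x": 1,"y": 0,"z": 0,"wx": 0,"wy": 0,"wz": 0,"hand": 0}
    - {"x": 2,"y": 0,"z": 0,"wx": 0,"wy": 0,"wz": 0,"hand": 0}
    - {"x": 3,"y": 0,"z": 0,"wx": 0,"wy": 0,"wz": 0,"hand": 0}
    - {"x": 4,"y": 0,"z": 0,"wx": 0,"wy": 0,"wz": 0,"hand": 0}
    - {"x": 5,"y": 0,"z": 0,"wx": 0,"wy": 0,"wz": 0,"hand": 0}

```text
clock: 9.3
position: [0.5008, -0.049, 0.0266]
tool_rot: [3.135, 0.202, 0.0]
contact_force: [-0.9, 0.3, -0.5]
opening: 0.0003
grasp_force: 0.5
```

carry_out:
  targets:
    - {"x": -6,"y": 0,"z": 0,"wx": 0,"wy": 0,"wz": 0,"hand": 0}
    - {"x": -18,"y": 0,"z": 0,"wx": 0,"wy": 0,"wz": 0,"hand": 0}
    - {"x": -28,"y": 0,"z": -15,"wx": 0,"wy": 0,"wz": 0,"hand": 0}
    - {"x": -34,"y": 0,"z": -40,"wx": 0,"wy": 0,"wz": 0,"hand": 0}
    - {"x": -34,"y": -10,"z": -60,"wx": 0,"wy": 0,"wz": 0,"hand": 0}

```text
clock: 9.72
position: [0.4644, -0.0442, 0.0874]
tool_rot: [-3.135, -0.2, 0.002]
contact_force: [1.0, 0.4, 0.9]
opening: 0.0002
grasp_force: 0.0
```

carry_out:
  targets:
    - {"x": 0,"y": -25,"z": 0,"wx": 0,"wy": 0,"wz": 0,"hand": 0}
    - {"x": 0,"y": -55,"z": 0,"wx": 0,"wy": 0,"wz": 0,"hand": 0}
    - {"x": 0,"y": -80,"z": 0,"wx": 0,"wy": 0,"wz": 0,"hand": 0}
    - {"x": 0,"y": -94,"z": 0,"wx": 0,"wy": 0,"wz": 0,"hand": 0}
    - {"x": 0,"y": -94,"z": 0,"wx": 0,"wy": 0,"wz": 0,"hand": 0}

```text
clock: 10.13
position: [0.4528, 0.0517, 0.0868]
tool_rot: [-3.135, -0.206, -0.0]
contact_force: [0.4, -1.1, 0.6]
opening: 0.0007
grasp_force: 0.0
```

carry_out:
  targets:
    - {"x": 0,"y": 0,"z": 15,"wx": 0,"wy": 0,"wz": 0,"hand": 0}
    - {"x": 0,"y": 0,"z": 35,"wx": 0,"wy": 0,"wz": 0,"hand": 0}
    - {"x": 0,"y": 0,"z": 53,"wx": 0,"wy": 0,"wz": 0,"hand": 0}
    - {"x": 0,"y": 0,"z": 60,"wx": 0,"wy": 0,"wz": 0,"hand": 0}
    - {"x": 1,"y": 0,"z": 60,"wx": 0,"wy": 0,"wz": 0,"hand": 0}

```text
clock: 10.55
position: [0.4538, 0.0494, 0.0255]
tool_rot: [-3.135, -0.201, 0.004]
contact_force: [-1.4, 0.1, 0.8]
opening: 0.0003
grasp_force: 0.0
```

```bash
python3 -c "
from h import *
where();go(-180,104,26)"
```

```text
t 10.55 rack [-185.8  103.5   25.5] F [-1.39  0.27  0.76]
shift [ 5.8 -0.5 -0.6] turn [-0.02  0.15 -0.01]
```

Middle slid at about 0.8 N, so it is empty. Now the left module, with contact expected near x=-168.

carry_out:
  targets:
    - {"x": 2,"y": 0,"z": 0,"wx": 0,"wy": 0,"wz": 0,"hand": 0}
    - {"x": 4,"y": 0,"z": 0,"wx": 0,"wy": 0,"wz": 0,"hand": 0}
    - {"x": 6,"y": 0,"z": 0,"wx": 0,"wy": 0,"wz": 0,"hand": 0}
    - {"x": 7,"y": 0,"z": 0,"wx": 0,"wy": 0,"wz": 0,"hand": 0}
    - {"x": 8,"y": 0,"z": 0,"wx": 0,"wy": 0,"wz": 0,"hand": 0}

```text
clock: 10.97
position: [0.4629, 0.0509, 0.0271]
tool_rot: [3.135, 0.202, 0.002]
contact_force: [0.1, 0.2, -0.2]
opening: 0.0005
grasp_force: 0.0
```

carry_out:
  targets:
    - {"x": 1,"y": 0,"z": 0,"wx": 0,"wy": 0,"wz": 0,"hand": 0}
    - {"x": 2,"y": 0,"z": 0,"wx": 0,"wy": 0,"wz": 0,"hand": 0}
    - {"x": 3,"y": 0,"z": 0,"wx": 0,"wy": 0,"wz": 0,"hand": 0}
    - {"x": 4,"y": 0,"z": 0,"wx": 0,"wy": 0,"wz": 0,"hand": 0}
    - {"x": 5,"y": 0,"z": 0,"wx": 0,"wy": 0,"wz": 0,"hand": 0}

```text
clock: 11.38
position: [0.4675, 0.0516, 0.0266]
tool_rot: [3.135, 0.202, -0.0]
contact_force: [-0.3, -0.1, 0.1]
opening: 0.0005
grasp_force: 0.0
```

carry_out:
  targets:
    - {"x": 1,"y": 0,"z": 0,"wx": 0,"wy": 0,"wz": 0,"hand": 0}
    - {"x": 2,"y": 0,"z": 0,"wx": 0,"wy": 0,"wz": 0,"hand": 0}
    - {"x": 3,"y": 0,"z": 0,"wx": 0,"wy": 0,"wz": 0,"hand": 0}
    - {"x": 4,"y": 0,"z": 0,"wx": 0,"wy": 0,"wz": 0,"hand": 0}
    - {"x": 5,"y": 0,"z": 0,"wx": 0,"wy": 0,"wz": 0,"hand": 0}

```text
clock: 11.8
position: [0.4703, 0.0522, 0.0265]
tool_rot: [-3.135, -0.202, 0.007]
contact_force: [-10.1, -2.3, 8.7]
opening: 0.0004
grasp_force: 5.2
```

carry_out:
  targets:
    - {"x": 1,"y": 0,"z": 0,"wx": 0,"wy": 0,"wz": 0,"hand": 0}
    - {"x": 2,"y": 0,"z": 0,"wx": 0,"wy": 0,"wz": 0,"hand": 0}
    - {"x": 3,"y": 0,"z": 0,"wx": 0,"wy": 0,"wz": 0,"hand": 0}
    - {"x": 4,"y": 0,"z": 0,"wx": 0,"wy": 0,"wz": 0,"hand": 0}
    - {"x": 5,"y": 0,"z": 0,"wx": 0,"wy": 0,"wz": 0,"hand": 0}

```text
clock: 12.22
position: [0.4751, 0.0529, 0.0265]
tool_rot: [-3.135, -0.202, 0.008]
contact_force: [-9.8, -0.9, 7.9]
opening: 0.0006
grasp_force: 4.9
```

```bash
python3 -c "
from h import *
where()"
```

```text
t 12.22 rack [-164.3  104.3   26.5] F [-9.87  0.4   7.86]
```

The left module resists at about 10 N, including some vertical drag, so it is the full one. I raise the tool slightly to relieve that drag and push on.

carry_out:
  targets:
    - {"x": 1,"y": 0,"z": -0.5,"wx": 0,"wy": 0,"wz": 0,"hand": 0}
    - {"x": 2,"y": 0,"z": -1,"wx": 0,"wy": 0,"wz": 0,"hand": 0}
    - {"x": 3,"y": 0,"z": -1.5,"wx": 0,"wy": 0,"wz": 0,"hand": 0}
    - {"x": 4,"y": 0,"z": -2,"wx": 0,"wy": 0,"wz": 0,"hand": 0}
    - {"x": 5,"y": 0,"z": -2,"wx": 0,"wy": 0,"wz": 0,"hand": 0}

```text
clock: 12.63
position: [0.4822, 0.0535, 0.0285]
tool_rot: [3.135, 0.202, -0.001]
contact_force: [-3.9, -1.3, -2.4]
opening: 0.0006
grasp_force: 1.8
```

carry_out:
  targets:
    - {"x": 2,"y": 0,"z": 0,"wx": 0,"wy": 0,"wz": 0,"hand": 0}
    - {"x": 4,"y": 0,"z": 0,"wx": 0,"wy": 0,"wz": 0,"hand": 0}
    - {"x": 6,"y": 0,"z": 0,"wx": 0,"wy": 0,"wz": 0,"hand": 0}
    - {"x": 8,"y": 0,"z": 0,"wx": 0,"wy": 0,"wz": 0,"hand": 0}
    - {"x": 10,"y": 0,"z": 0,"wx": 0,"wy": 0,"wz": 0,"hand": 0}

```text
clock: 13.05
position: [0.4925, 0.0548, 0.0286]
tool_rot: [3.135, 0.202, 0.0]
contact_force: [-3.5, -0.0, -2.5]
opening: 0.0004
grasp_force: 1.8
```

carry_out:
  targets:
    - {"x": 2,"y": 0,"z": 0,"wx": 0,"wy": 0,"wz": 0,"hand": 0}
    - {"x": 4,"y": 0,"z": 0,"wx": 0,"wy": 0,"wz": 0,"hand": 0}
    - {"x": 6,"y": 0,"z": 0,"wx": 0,"wy": 0,"wz": 0,"hand": 0}
    - {"x": 8,"y": 0,"z": 0,"wx": 0,"wy": 0,"wz": 0,"hand": 0}
    - {"x": 10,"y": 0,"z": 0,"wx": 0,"wy": 0,"wz": 0,"hand": 0}

```text
clock: 13.47
position: [0.5023, 0.0561, 0.0286]
tool_rot: [3.135, 0.202, -0.0]
contact_force: [-3.2, -1.1, -2.6]
opening: 0.0002
grasp_force: 1.8
```

```bash
python3 -c "
from h import *
where();go(-164,104,30)"
```

```text
t 13.47 rack [-136.8  104.    28.6] F [-3.31 -0.69 -2.59]
shift [-27.2  -0.1  -1.4] turn [0.   0.   0.02]
```

carry_out:
  targets:
    - {"x": 2,"y": 0,"z": 0,"wx": 0,"wy": 0,"wz": 0,"hand": 0}
    - {"x": 4,"y": 0,"z": 0,"wx": 0,"wy": 0,"wz": 0,"hand": 0}
    - {"x": 6,"y": 0,"z": 0,"wx": 0,"wy": 0,"wz": 0,"hand": 0}
    - {"x": 8,"y": 0,"z": 0,"wx": 0,"wy": 0,"wz": 0,"hand": 0}
    - {"x": 10,"y": 0,"z": 0,"wx": 0,"wy": 0,"wz": 0,"hand": 0}

```text
clock: 13.88
position: [0.5123, 0.0574, 0.0286]
tool_rot: [3.135, 0.202, -0.0]
contact_force: [-3.8, -1.0, -3.0]
opening: 0.0004
grasp_force: 1.8
```

carry_out:
  targets:
    - {"x": 2,"y": 0,"z": 0,"wx": 0,"wy": 0,"wz": 0,"hand": 0}
    - {"x": 4,"y": 0,"z": 0,"wx": 0,"wy": 0,"wz": 0,"hand": 0}
    - {"x": 6,"y": 0,"z": 0,"wx": 0,"wy": 0,"wz": 0,"hand": 0}
    - {"x": 8,"y": 0,"z": 0,"wx": 0,"wy": 0,"wz": 0,"hand": 0}
    - {"x": 10,"y": 0,"z": 0,"wx": 0,"wy": 0,"wz": 0,"hand": 0}

```text
clock: 14.3
position: [0.5222, 0.0587, 0.0286]
tool_rot: [3.135, 0.202, -0.0]
contact_force: [-3.9, -0.4, -1.9]
opening: 0.0002
grasp_force: 1.8
```

carry_out:
  targets:
    - {"x": 2,"y": 0,"z": 0,"wx": 0,"wy": 0,"wz": 0,"hand": 0}
    - {"x": 4,"y": 0,"z": 0,"wx": 0,"wy": 0,"wz": 0,"hand": 0}
    - {"x": 6,"y": 0,"z": 0,"wx": 0,"wy": 0,"wz": 0,"hand": 0}
    - {"x": 8,"y": 0,"z": 0,"wx": 0,"wy": 0,"wz": 0,"hand": 0}
    - {"x": 10,"y": 0,"z": 0,"wx": 0,"wy": 0,"wz": 0,"hand": 0}

```text
clock: 14.72
position: [0.5321, 0.06, 0.0286]
tool_rot: [3.135, 0.202, 0.0]
contact_force: [-4.3, -0.9, -3.0]
opening: 0.0007
grasp_force: 1.9
```

Run:
```python
from h import *
where()
p=eyes.read_camera("wrist");cv2.imwrite("pics/w3.png",p["image"])
```

```text
t 14.72 rack [-106.8  104.    28.6] F [-4.34 -0.39 -2.98]
```

View pics/w3.png

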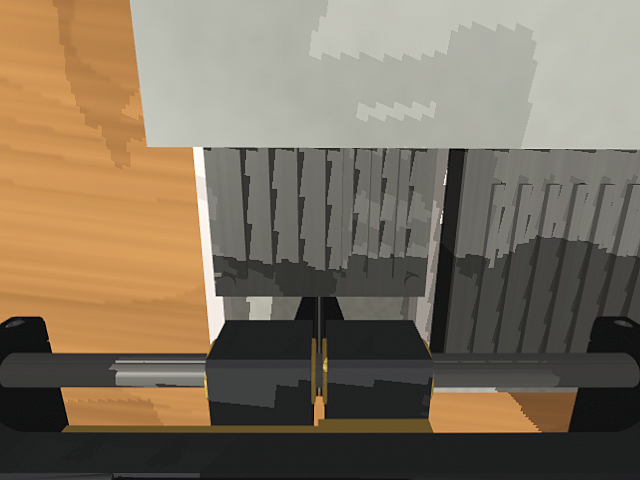

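The module goes straight in; its rear is at row 296 with even gaps at both sides. Continue with slow steps.

carry_out:
  targets:
    - {"x": 1,"y": 0,"z": 0,"wx": 0,"wy": 0,"wz": 0,"hand": 0}
    - {"x": 2,"y": 0,"z": 0,"wx": 0,"wy": 0,"wz": 0,"hand": 0}
    - {"x": 3,"y": 0,"z": 0,"wx": 0,"wy": 0,"wz": 0,"hand": 0}
    - {"x": 4,"y": 0,"z": 0,"wx": 0,"wy": 0,"wz": 0,"hand": 0}
    - {"x": 5,"y": 0,"z": 0,"wx": 0,"wy": 0,"wz": 0,"hand": 0}

```text
clock: 15.18
position: [0.5368, 0.0606, 0.0287]
tool_rot: [3.135, 0.202, -0.0]
contact_force: [-4.6, -0.5, -0.2]
opening: 0.0006
grasp_force: 2.6
```

carry_out:
  targets:
    - {"x": 1,"y": 0,"z": 0,"wx": 0,"wy": 0,"wz": 0,"hand": 0}
    - {"x": 2,"y": 0,"z": 0,"wx": 0,"wy": 0,"wz": 0,"hand": 0}
    - {"x": 3,"y": 0,"z": 0,"wx": 0,"wy": 0,"wz": 0,"hand": 0}
    - {"x": 4,"y": 0,"z": 0,"wx": 0,"wy": 0,"wz": 0,"hand": 0}
    - {"x": 5,"y": 0,"z": 0,"wx": 0,"wy": 0,"wz": 0,"hand": 0}

```text
clock: 15.6
position: [0.5418, 0.0612, 0.0287]
tool_rot: [3.135, 0.202, -0.0]
contact_force: [-5.7, -0.9, 0.6]
opening: 0.0005
grasp_force: 2.6
```

carry_out:
  targets:
    - {"x": 0.8,"y": 0,"z": 0,"wx": 0,"wy": 0,"wz": 0,"hand": 0}
    - {"x": 1.6,"y": 0,"z": 0,"wx": 0,"wy": 0,"wz": 0,"hand": 0}
    - {"x": 2.4,"y": 0,"z": 0,"wx": 0,"wy": 0,"wz": 0,"hand": 0}
    - {"x": 3.2,"y": 0,"z": 0,"wx": 0,"wy": 0,"wz": 0,"hand": 0}
    - {"x": 4,"y": 0,"z": 0,"wx": 0,"wy": 0,"wz": 0,"hand": 0}

```text
clock: 16.02
position: [0.5457, 0.0617, 0.0286]
tool_rot: [3.135, 0.202, -0.001]
contact_force: [-4.6, -1.2, 0.1]
opening: 0.0007
grasp_force: 2.7
```

carry_out:
  targets:
    - {"x": 0.8,"y": 0,"z": 0,"wx": 0,"wy": 0,"wz": 0,"hand": 0}
    - {"x": 1.6,"y": 0,"z": 0,"wx": 0,"wy": 0,"wz": 0,"hand": 0}
    - {"x": 2.4,"y": 0,"z": 0,"wx": 0,"wy": 0,"wz": 0,"hand": 0}
    - {"x": 3.2,"y": 0,"z": 0,"wx": 0,"wy": 0,"wz": 0,"hand": 0}
    - {"x": 4,"y": 0,"z": 0,"wx": 0,"wy": 0,"wz": 0,"hand": 0}

```text
clock: 16.43
position: [0.5497, 0.0622, 0.0287]
tool_rot: [3.135, 0.202, -0.0]
contact_force: [-4.8, -0.6, -0.1]
opening: 0.0003
grasp_force: 2.7
```

carry_out:
  targets:
    - {"x": 0.6,"y": 0,"z": 0,"wx": 0,"wy": 0,"wz": 0,"hand": 0}
    - {"x": 1.2,"y": 0,"z": 0,"wx": 0,"wy": 0,"wz": 0,"hand": 0}
    - {"x": 1.8,"y": 0,"z": 0,"wx": 0,"wy": 0,"wz": 0,"hand": 0}
    - {"x": 2.4,"y": 0,"z": 0,"wx": 0,"wy": 0,"wz": 0,"hand": 0}
    - {"x": 3,"y": 0,"z": 0,"wx": 0,"wy": 0,"wz": 0,"hand": 0}

```text
clock: 16.85
position: [0.5527, 0.0626, 0.0287]
tool_rot: [3.135, 0.202, -0.0]
contact_force: [-6.2, -1.1, 0.6]
opening: 0.0004
grasp_force: 2.7
```

carry_out:
  targets:
    - {"x": 0.8,"y": 0,"z": 0,"wx": 0,"wy": 0,"wz": 0,"hand": 0}
    - {"x": 1.6,"y": 0,"z": 0,"wx": 0,"wy": 0,"wz": 0,"hand": 0}
    - {"x": 2.4,"y": 0,"z": 0,"wx": 0,"wy": 0,"wz": 0,"hand": 0}
    - {"x": 3.2,"y": 0,"z": 0,"wx": 0,"wy": 0,"wz": 0,"hand": 0}
    - {"x": 4,"y": 0,"z": 0,"wx": 0,"wy": 0,"wz": 0,"hand": 0}

```text
clock: 17.27
position: [0.5566, 0.0631, 0.0287]
tool_rot: [3.135, 0.202, -0.001]
contact_force: [-5.9, 0.3, -0.1]
opening: 0.0002
grasp_force: 2.7
```

carry_out:
  targets:
    - {"x": 0.8,"y": 0,"z": 0,"wx": 0,"wy": 0,"wz": 0,"hand": 0}
    - {"x": 1.6,"y": 0,"z": 0,"wx": 0,"wy": 0,"wz": 0,"hand": 0}
    - {"x": 2.4,"y": 0,"z": 0,"wx": 0,"wy": 0,"wz": 0,"hand": 0}
    - {"x": 3.2,"y": 0,"z": 0,"wx": 0,"wy": 0,"wz": 0,"hand": 0}
    - {"x": 4,"y": 0,"z": 0,"wx": 0,"wy": 0,"wz": 0,"hand": 0}

```text
clock: 17.68
position: [0.5606, 0.0637, 0.0287]
tool_rot: [3.135, 0.202, -0.001]
contact_force: [-5.5, -0.1, 0.7]
opening: 0.0001
grasp_force: 2.7
```

carry_out:
  targets:
    - {"x": 0.8,"y": 0,"z": 0,"wx": 0,"wy": 0,"wz": 0,"hand": 0}
    - {"x": 1.6,"y": 0,"z": 0,"wx": 0,"wy": 0,"wz": 0,"hand": 0}
    - {"x": 2.4,"y": 0,"z": 0,"wx": 0,"wy": 0,"wz": 0,"hand": 0}
    - {"x": 3.2,"y": 0,"z": 0,"wx": 0,"wy": 0,"wz": 0,"hand": 0}
    - {"x": 4,"y": 0,"z": 0,"wx": 0,"wy": 0,"wz": 0,"hand": 0}

```text
clock: 18.1
position: [0.5645, 0.0642, 0.0287]
tool_rot: [3.135, 0.202, -0.001]
contact_force: [-5.4, -1.0, 0.4]
opening: 0.0006
grasp_force: 2.7
```

carry_out:
  targets:
    - {"x": 0.8,"y": 0,"z": 0,"wx": 0,"wy": 0,"wz": 0,"hand": 0}
    - {"x": 1.6,"y": 0,"z": 0,"wx": 0,"wy": 0,"wz": 0,"hand": 0}
    - {"x": 2.4,"y": 0,"z": 0,"wx": 0,"wy": 0,"wz": 0,"hand": 0}
    - {"x": 3.2,"y": 0,"z": 0,"wx": 0,"wy": 0,"wz": 0,"hand": 0}
    - {"x": 4,"y": 0,"z": 0,"wx": 0,"wy": 0,"wz": 0,"hand": 0}

```text
clock: 18.52
position: [0.5683, 0.0647, 0.0287]
tool_rot: [3.135, 0.202, -0.001]
contact_force: [-6.5, -0.5, 1.1]
opening: 0.0003
grasp_force: 3.3
```

The spring contact is engaging.

carry_out:
  targets:
    - {"x": 0.8,"y": 0,"z": 0,"wx": 0,"wy": 0,"wz": 0,"hand": 0}
    - {"x": 1.6,"y": 0,"z": 0,"wx": 0,"wy": 0,"wz": 0,"hand": 0}
    - {"x": 2.4,"y": 0,"z": 0,"wx": 0,"wy": 0,"wz": 0,"hand": 0}
    - {"x": 3.2,"y": 0,"z": 0,"wx": 0,"wy": 0,"wz": 0,"hand": 0}
    - {"x": 4,"y": 0,"z": 0,"wx": 0,"wy": 0,"wz": 0,"hand": 0}

```text
clock: 18.93
position: [0.5719, 0.0652, 0.0287]
tool_rot: [3.135, 0.202, -0.003]
contact_force: [-7.6, -0.6, 2.7]
opening: 0.0004
grasp_force: 4.2
```

carry_out:
  targets:
    - {"x": 0.6,"y": 0,"z": 0,"wx": 0,"wy": 0,"wz": 0,"hand": 0}
    - {"x": 1.2,"y": 0,"z": 0,"wx": 0,"wy": 0,"wz": 0,"hand": 0}
    - {"x": 1.8,"y": 0,"z": 0,"wx": 0,"wy": 0,"wz": 0,"hand": 0}
    - {"x": 2.4,"y": 0,"z": 0,"wx": 0,"wy": 0,"wz": 0,"hand": 0}
    - {"x": 3,"y": 0,"z": 0,"wx": 0,"wy": 0,"wz": 0,"hand": 0}

```text
clock: 19.35
position: [0.5744, 0.0656, 0.0287]
tool_rot: [3.135, 0.202, -0.004]
contact_force: [-12.7, -1.7, 6.8]
opening: 0.0003
grasp_force: 6.6
```

carry_out:
  targets:
    - {"x": 0.4,"y": 0,"z": 0,"wx": 0,"wy": 0,"wz": 0,"hand": 0}
    - {"x": 0.8,"y": 0,"z": 0,"wx": 0,"wy": 0,"wz": 0,"hand": 0}
    - {"x": 1.2,"y": 0,"z": 0,"wx": 0,"wy": 0,"wz": 0,"hand": 0}
    - {"x": 1.6,"y": 0,"z": 0,"wx": 0,"wy": 0,"wz": 0,"hand": 0}
    - {"x": 2,"y": 0,"z": 0,"wx": 0,"wy": 0,"wz": 0,"hand": 0}

```text
clock: 19.77
position: [0.5744, 0.0656, 0.0287]
tool_rot: [3.135, 0.202, -0.011]
contact_force: [-20.3, -4.4, 13.8]
opening: 0.0003
grasp_force: 10.5
```

Solid stop: no further travel, at about 20 N. Retreat.

carry_out:
  targets:
    - {"x": -3,"y": 0,"z": 0,"wx": 0,"wy": 0,"wz": 0,"hand": 0}
    - {"x": -8,"y": 0,"z": 0,"wx": 0,"wy": 0,"wz": 0,"hand": 0}
    - {"x": -18,"y": 0,"z": 0,"wx": 0,"wy": 0,"wz": 0,"hand": 0}
    - {"x": -30,"y": 0,"z": 0,"wx": 0,"wy": 0,"wz": 0,"hand": 0}
    - {"x": -45,"y": 0,"z": -10,"wx": 0,"wy": 0,"wz": 0,"hand": 0}

```text
clock: 20.18
position: [0.5332, 0.06, 0.0378]
tool_rot: [3.135, 0.202, 0.002]
contact_force: [-0.8, 1.0, 1.0]
opening: 0.0005
grasp_force: 0.0
```

carry_out:
  targets:
    - {"x": -10,"y": 0,"z": -20,"wx": 0,"wy": 0,"wz": 0,"hand": 0}
    - {"x": -30,"y": 0,"z": -50,"wx": 0,"wy": 0,"wz": 0,"hand": 0}
    - {"x": -50,"y": 0,"z": -80,"wx": 0,"wy": 0,"wz": 0,"hand": 0}
    - {"x": -50,"y": 0,"z": -110,"wx": 0,"wy": 0,"wz": 0,"hand": 0}
    - {"x": -50,"y": 0,"z": -130,"wx": 0,"wy": 0,"wz": 0,"hand": 0}

```text
clock: 20.6
position: [0.4838, 0.0536, 0.1717]
tool_rot: [3.135, 0.202, 0.008]
contact_force: [0.6, 0.2, -0.6]
opening: 0.0006
grasp_force: 0.0
```

carry_out:
  targets:
    - {"x": 0,"y": 0,"z": 0,"wx": 0,"wy": 0,"wz": 0,"hand": 0}
    - {"x": 0,"y": 0,"z": 0,"wx": 0,"wy": 0,"wz": 0,"hand": 0}
    - {"x": 0,"y": 0,"z": 0,"wx": 0,"wy": 0,"wz": 0,"hand": 0}
    - {"x": 0,"y": 0,"z": 0,"wx": 0,"wy": 0,"wz": 0,"hand": 0}
    - {"x": 0,"y": 0,"z": 0,"wx": 0,"wy": 0,"wz": 0,"hand": 0}

```text
clock: 21.02
position: [0.4831, 0.0536, 0.1676]
tool_rot: [-3.135, -0.202, 0.002]
contact_force: [0.7, -0.3, -0.6]
opening: 0.0002
grasp_force: 0.0
```

Run:
```python
from h import *
s=r.get_state();p=eyes.read_camera("wrist");where()
T=np.eye(4);T[:3,:3]=R.from_rotvec(s["tool_rot"]).as_matrix();T[:3,3]=s["position"];T=T@p["tool_from_camera"]
q=np.load("q.npy");im=p["image"].copy()
def line(x,y,c):
    W=np.array([[x,y-46,46],[x,y+46,46]])/1e3@Rk(q).T+[q[0],q[1],0];a=np.int32(proj(p,W,T));cv2.line(im,tuple(map(int,a[0])),tuple(map(int,a[1])),c,1)
q0=.5744,.0656
x=(Rk(q).T@np.array([q0[0]-q[0],q0[1]-q[1],0]))[0]*1e3+10;print("expected rear",x)
line(x,104,(0,0,255));line(-152,0,(0,0,255))
cv2.imwrite("pics/w4.png",im);cv2.imwrite("pics/side9.png",eyes.read_camera("side")["image"])
```

```text
t 21.07 rack [-156.1  104.   167.7] F [-0.2   0.31  0.13]
expected rear -54.123821254420605
```

View pics/w4.png

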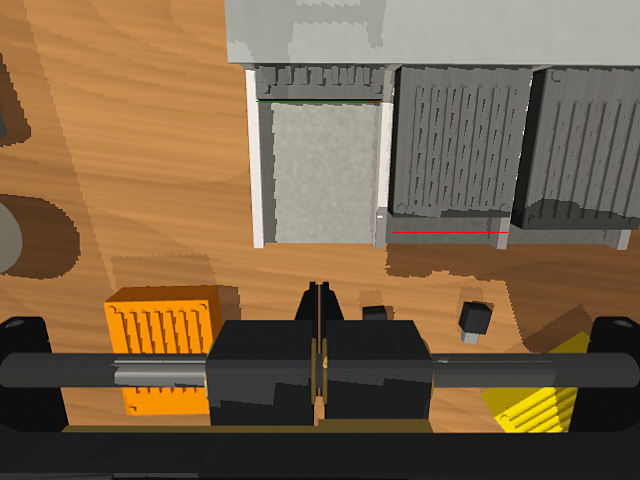

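View pics/side9.png

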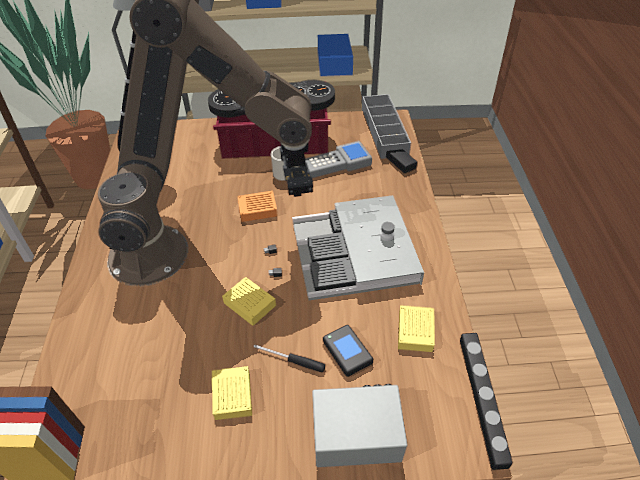

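The left module's rear sits on the predicted line (row 101), so it has not sprung back. The two shells are at their mouths, and the plugs, jar and other things are unmoved. Handing in.

```bash
python3 -c "
from h import *
print(r.close_job())"
```

```text
the job is handed in; nothing more can be done
None
```

The left module was the full one: I pushed it under the hood to its solid stop (about 20 N at the wrist) and let go. The two empty shells, nudged about 1 cm, are still at their lane mouths, and the job is handed in with no verdict shown.

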